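# Pop open the label printer's roll hatch

### The job

The label printer on the packing table is out of labels: open its roll hatch by pressing the blue thumb pad down once with your fingertips until the latch clicks, then take your hand away so that the hatch springs up. Do not lean hard on it, and do not push the popped hatch down again: a second press shuts it. Watch it for a second or two with your hand clear, finish with it still standing open, and leave the printer and the rolls and cartons beside it where they stand.

Things in the scene. Friction and masses are not known exactly. Their poses are not given: they have to be found in the camera images.
- printer: Loose desktop label printer, about 1.9 kg, on rubber feet: light grey case 210 mm deep (its x), 190 mm wide (y), 128 mm high. Origin: centre of its underside, on the table. x points from front to back, z up; the front, with label slot and lamp, is its -x side. On top, between 15 mm wide cheeks, lies the black roll hatch, 165 x 157 mm, with a smoked window, hinged at the rear (x = 60 mm, 124 mm up).
- printer_mid (a point): The middle of the printer's case, 65 mm above its underside.
- hatch_pad (a point): Centre of the upper face of the blue ribbed thumb pad on the hatch, 36 mm along the printer's x, 66 mm along y, 3 mm proud. Latched, it lies level, about 133 mm above the table, at x = -75 mm, y = 0 in the printer's frame, 30 mm behind the hatch's front edge; the cheeks are 5 mm lower. It moves with the hatch: fully open it is about 79 mm higher and 30 mm farther back, the hatch's front edge 225 mm above the table.
- hatch (a joint): Hatch angle, rad: about 0 latched shut, negative pressed in, positive open. Push-push latch: pressing the pad takes about 3 N; it clicks about 4 mm down (-0.023), rubbery stop at 6 mm (-0.041); pressed less, it stays latched. Let go after the click, it follows the finger up, and its spring raises it, damped, in half a second to its stop at 0.62 and holds it there. Pushed fully down again, it latches again.
- label_roll_mid (a point): Centre of a loose fresh roll of white labels standing on end beside the printer: 66 mm across, 58 mm high, 29 mm above the table. Bystander.
- tape_roll_mid (a point): Centre of a loose roll of brown packing tape lying flat: 90 mm across, 48 mm high, 24 mm above the table. Bystander.
- carton_up_mid (a point): Centre of a loose small black carton with a gold band, standing upright: 23 x 55 mm, 88 mm high, 44 mm above the table. Bystander, tips easily.
- carton_flat_mid (a point): Centre of a loose small black carton lying flat: 88 x 55 mm, 23 mm high, 11.5 mm above the table. Bystander.

How it is judged:
By the outcome, as a careful person would: the job done as asked, in the order asked, and still so for the second after the job is handed in, with the robot touching nothing.
It also fails if it takes over 32 s, if anything falls off the work surface, if the arm or the gripper's body presses on something with over 40 N, if the wrist force passes 120 N, or if a joint passes its speed limit or range.

### The arm

A 7-joint arm with a two-finger parallel gripper is mounted at the origin on the work surface. World frame = base frame: x ahead of the robot, y to its left, z up, the work surface at z = 0. Lengths are in m, angles in rad, forces in N, time in s.
With the tool pointing down it reaches from about 0.35 to 0.775 m from the base axis. Payload 3.1 kg.
Tool frame: the origin (TCP) lies midway between the tips of the shut fingers; the grasp point (between the pads) lies 19 mm behind it; z points along the fingers, y is the line along which they close (so a half turn about z gives the same grasp; the last joint's range is limited). The gripper opens to 85 mm and grips with 20 to 120 N. Pads are 22 mm wide; open, the fingers measure 114 mm over their backs; the gripper's body (76 mm by 85 mm) begins 54 mm behind the grasp point. The pads swing forward as they close: fully open they stand 13 mm farther back than shut.
Start: joints at [1.181, 0.311, 0.014, 1.512, -0.004, 1.319, -0.027], TCP at [0.187, -0.517, 0.231] pointing down, gripper open.
Joint ranges: [-2.7, 2.7], [-0.3, 1.91], [-1.27, 1.3], [0.12, 2.57], [-1.44, 4.58], [0.2, 2.03], [-3.05, 3.05]. Speed limits (rad/s): [2.79, 2.79, 3.14, 3.14, 3.14, 3.14, 3.14].

### API

Orientations are given as a rotation vector (axis times angle).
In Python, from rig import readout, optics, env gives the robot as it stands.
- The arm moves only by the tool step_arm, never from a script. Its argument "deltas" is one flat list of numbers, 4 for each row, row after row: the shift along the tool's x, y, z in mm, then the turn about the tool's z in rad. In form: [dx, dy, dz, yaw, dx, dy, dz, yaw, ...]. A call has 1 to 5 rows; each row shifts and turns the commanded pose from where the row before left it, along the tool's axes as they then stand; what a row does not reach is not made up. A row lasts 1/10 s, in which the tool goes at most 50 mm and 8.59 degrees, less where a joint would pass 70% of its speed; a pose out of reach is approached as far as the arm can. A call with a gripper value outside its range is refused whole. "gripper" is the opening, from 0 (shut) to 1 (fully open), set as the call begins (left out, the last holds). The fingers move at their own pace and stop on an object; "newtons" is the grip in N (left out, the last holds). Time passes only in rows, so rows that do not move let the fingers close. It gives the time, the measured TCP pose, the force, the opening and the grip force at its end, in the units of the state.
- readout.get_state(): the state, without advancing time (a new reading comes with each control period).
- optics.get_image(name): name is "scene" or "top" or "wrist"; returns the picture (400x640x3 uint8, red, green, blue); there is no depth.
- optics.camera_params(name): a dict with "camera_matrix" (3x3 intrinsics, pixels), "k1" (the pictures are not rectified: a ray, as slopes to the right and down, at radius r is drawn at 1 + k1 r^2 times it, then the intrinsics apply), "world_to_cam" (4x4, takes a point from world to camera coordinates). Camera axes: x right, y down, z forward; pixel columns grow to the right and rows downward; lengths in m; the calibration is good to about 2 mm. A picture is of the moment at which its call begins: read the wrist's pose just before it. camera_params takes no time and is no camera call; for the wrist camera it gives the pose at the moment of the call.
- env.job_done(): hands the job in; it is judged then, once.
The state is a dict: "time": time; "joints": joint angles; "joint_vel": joint speeds; "tau": joint torques, N m; "ee_pos": TCP position; "tcp_rot": TCP orientation; "force": force on the tool from outside, world axes, zero at the start; "moment": the same for the moment, N m; "finger_gap": finger opening in m; "gripper_force": force on a finger pad.
Only numpy, scipy, OpenCV 4.12 (cv2) and the standard library are available. Lean on these libraries where they do the work, as an engineer would, in place of code of your own. Each camera call takes 0.05 s, during which the arm holds its last target. There are 200 camera calls.

## Working session

There is one attempt and no reset: what is moved stays moved. The work goes in short steps, Python scripts to look and compute and a tool call to move; the robot and the scene stay as the last step left them, time stands still between calls to the robot, and variables do not carry over. Pictures are saved under pics/ and viewed, at most 10 in all, crops included, and the job is handed in when it is done.

Besides the shell and the picture viewer there is one more tool, called after "Call:" in YAML: its name, and indented under it one key for each argument. step_arm: Moves the arm, as the interface text tells. Its arguments: {"type":"object","properties":{"deltas":{"type":"array"},"gripper":{"type":"number"},"newtons":{"type":"number"}},"required":["deltas"]}

```bash
mkdir -p pics; python3 - <<'E'
from rig import readout, optics
import cv2
for n in("scene","top"):
    cv2.imwrite(f"pics/{n}0.png",optics.get_image(n)[:,:,::-1])
s=readout.get_state();print({k:s[k] for k in("time","ee_pos","tcp_rot","force","finger_gap")})
for n in("scene","top"): print(optics.camera_params(n))
E
```

```text
{'time': 0.1, 'ee_pos': array([ 0.18725302, -0.51645205,  0.23031095]), 'tcp_rot': array([-3.09211606e+00, -5.43337276e-01,  6.92652839e-04]), 'force': array([ 0.20867249, -0.1364485 , -0.15345538]), 'finger_gap': 0.08534534755088985}
{'camera_matrix': array([[431.5048524 ,   0.        , 325.96701111],
       [  0.        , 431.5048524 , 201.9712634 ],
       [  0.        ,   0.        ,   1.        ]]), 'k1': -0.038301826059988754, 'world_to_cam': array([[ 0.52239894,  0.85237119,  0.02372144, -0.37903223],
       [ 0.53579155, -0.30647887, -0.78676434, -0.23368302],
       [-0.66334513,  0.4237146 , -0.61679751,  1.56804821],
       [ 0.        ,  0.        ,  0.        ,  1.        ]])}
{'camera_matrix': array([[483.39985077,   0.        , 310.38052494],
       [  0.        , 483.39985077, 206.39801313],
       [  0.        ,   0.        ,   1.        ]]), 'k1': -0.14008019020196508, 'world_to_cam': array([[ 6.86761902e-03, -9.99975736e-01,  1.16751484e-03,
         7.60124635e-02],
       [-9.80158444e-01, -6.96280055e-03, -1.98093273e-01,
         6.20069459e-01],
       [ 1.98096595e-01,  2.16079602e-04, -9.80182479e-01,
         1.18272977e+00],
       [ 0.00000000e+00,  0.00000000e+00,  0.00000000e+00,
         1.00000000e+00]])}
```

View pics/top0.png

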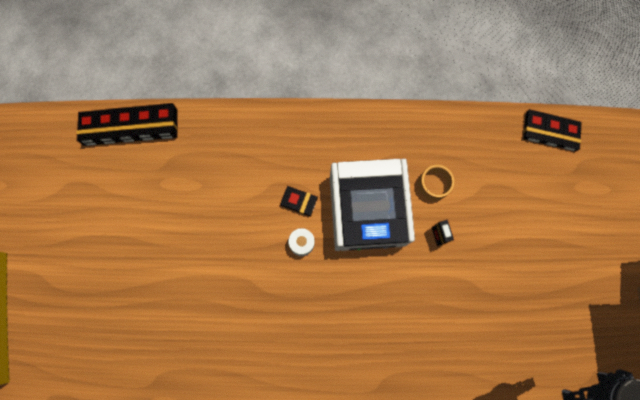

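View pics/scene0.png

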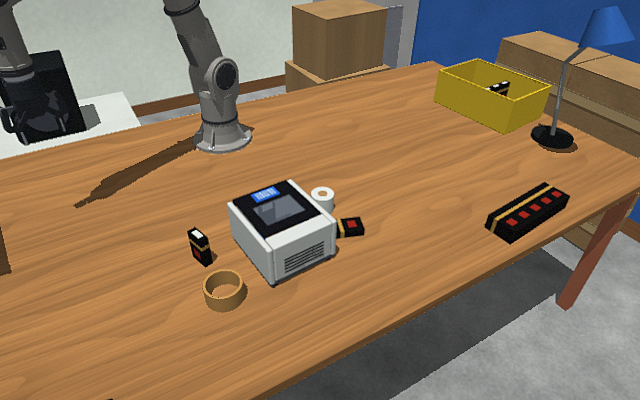

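Top view: the printer is at about (372,205), with the blue pad at (376,231) and its front facing the robot. The label roll is at (301,242), the tape at (437,181), the upright carton at (443,233) and the flat carton at (299,201). The scene view shows the pad at (266,194). Next I'll triangulate the pad from both views.

```bash
cat > h.py <<'E'
import numpy as np, cv2
from rig import readout, optics
from scipy.spatial.transform import Rotation as R
def ray(n,uv,p=None):
    p=p or optics.camera_params(n);K=p["camera_matrix"];T=p["world_to_cam"]
    d=np.array([p["k1"],0,0,0,0.])
    q=cv2.undistortPoints(np.float64(uv).reshape(1,1,2),K,d,None,None,None).ravel()
    return -T[:3,:3].T@T[:3,3], T[:3,:3].T@np.r_[q,1]
def onz(n,uv,z,p=None):
    c,d=ray(n,uv,p);return c+d*(z-c[2])/d[2]
def blue(im,box):
    x0,y0,x1,y1=box;h=cv2.cvtColor(im,cv2.COLOR_RGB2HSV)
    m=cv2.inRange(h,(100,110,90),(125,255,255));k=np.zeros_like(m);k[y0:y1,x0:x1]=m[y0:y1,x0:x1]
    k=cv2.morphologyEx(k,cv2.MORPH_CLOSE,np.ones((5,5)))
    c=max(cv2.findContours(k,0,2)[0],key=cv2.contourArea);return cv2.minAreaRect(c),cv2.boxPoints(cv2.minAreaRect(c))
E
python3 - <<'E'
from h import *
L=[]
for n,b in(("top",(340,200,410,250)),("scene",(235,175,300,215))):
    im=cv2.imread(f"pics/{n}0.png")[:,:,::-1].copy()
    r,bx=blue(im,b);print(n,r,onz(n,r[0],.133))
    L.append(ray(n,r[0]))
    if n=="top":
        P=np.array([onz(n,q,.133) for q in bx]);print(P[:,:2].round(4))
        for i in range(2):
            e=P[i+1]-P[i];print(np.linalg.norm(e),np.degrees(np.arctan2(e[1],e[0])))
A=np.zeros((3,3));b=np.zeros(3)
for c,d in L:
    d=d/np.linalg.norm(d);M=np.eye(3)-np.outer(d,d);A+=M;b+=M@c
print("tri",np.linalg.solve(A,b))
# case rear top corners / cheeks for heading
for uv in((332,163),(406,159),(337,249),(413,242)): print(onz("top",uv,.128))
s=readout.get_state();print(R.from_rotvec(s["tcp_rot"]).as_matrix().round(3))
E
```

```text
top ((375.4883117675781, 230.813232421875), (16.405488967895508, 28.818769454956055), 86.42366790771484) [ 0.5463091  -0.07685341  0.133     ]
[[ 0.5639 -0.0411]
 [ 0.5687 -0.111 ]
 [ 0.5288 -0.1126]
 [ 0.5241 -0.0431]]
0.07009131740469837 -86.06798559406847
0.03994930823286604 -177.78220103233252
scene ((264.9588928222656, 193.89041137695312), (10.299620628356934, 27.6217098236084), 69.44395446777344) [ 0.54953521 -0.07659934  0.133     ]
tri [ 0.5469106  -0.07637358  0.13119369]
[0.71655473 0.02737405 0.128     ]
[ 0.72892057 -0.15818265  0.128     ]
[0.50246893 0.01581412 0.128     ]
[ 0.52013582 -0.16835975  0.128     ]
[[ 0.94   0.341 -0.001]
 [ 0.341 -0.94   0.002]
 [-0.    -0.002 -1.   ]]
```

Pad centre is about (0.547, -0.077). Both rays meet at z of about 0.131, the measured size is 70x40 mm, and the printer's heading is about +4°, all consistent with the description. I'll shut the fingers and travel over at z=0.23.

Call:
step_arm:
  deltas: [30,-18,0,0,30,-18,0,0,30,-18,0,0,30,-18,0,0,30,-18,0,0]
  gripper: 0
  newtons: 20

```text
time: 0.6
ee_pos: [0.2983, -0.3798, 0.2309]
tcp_rot: [-3.093, -0.543, 0.001]
force: [0.8, -1.4, 0.5]
finger_gap: 0.0125
gripper_force: 0.0
```

Call:
step_arm:
  deltas: [30,-18,0,0,30,-18,0,0,30,-18,0,0,30,-18,0,0,30,-18,0,0]

```text
time: 1.1
ee_pos: [0.4085, -0.2442, 0.2309]
tcp_rot: [-3.094, -0.543, 0.001]
force: [0.3, -0.6, 0.9]
finger_gap: -0.0003
gripper_force: 0.0
```

Call:
step_arm:
  deltas: [30,-18,0,0,30,-18,0,0,30,-18,0,0,30,-18,0,0,15,-10,0,0]

```text
time: 1.6
ee_pos: [0.5085, -0.1186, 0.2308]
tcp_rot: [-3.091, -0.551, -0.001]
force: [0.2, 0.1, 0.3]
finger_gap: -0.0002
gripper_force: 0.0
```

Call:
step_arm:
  deltas: [0,0,0,0.1,0,0,0,0.1,0,0,0,0.08,0,0,0,0]

```text
time: 2.0
ee_pos: [0.5067, -0.1223, 0.2307]
tcp_rot: [-3.14, -0.107, 0.002]
force: [0.2, -0.4, 0.2]
finger_gap: 0.0003
gripper_force: 0.0
```

```bash
python3 - <<'E'
from h import *
s=readout.get_state();p=optics.camera_params("wrist");im=optics.get_image("wrist")
cv2.imwrite("pics/w1.png",im[:,:,::-1])
M=R.from_rotvec(s["tcp_rot"]).as_matrix();print(s["time"],s["ee_pos"],s["force"],s["finger_gap"]);print(M.round(3))
r,b=blue(im,(0,0,640,400));t=onz("wrist",r[0],.133,p);print(r,t,"tool mm",(M.T@(t-s["ee_pos"])*1000).round(1))
print(np.array([onz("wrist",q,.133,p) for q in b]).round(4))
E
```

```text
2.0 [ 0.50674858 -0.12234065  0.23071508] [ 0.24763815 -0.4475647   0.16081752] 0.0003420675183070901
[[ 0.998  0.068 -0.001]
 [ 0.068 -0.998  0.   ]
 [-0.001 -0.    -1.   ]]
((265.5, 147.5), (49.0, 91.0), 90.0) [ 0.54647983 -0.07774556  0.133     ] tool mm [ 42.8 -41.8  97.7]
[[ 0.5621 -0.0444  0.133 ]
 [ 0.5662 -0.1101  0.133 ]
 [ 0.5304 -0.1122  0.133 ]
 [ 0.5259 -0.0437  0.133 ]]
```

View pics/w1.png

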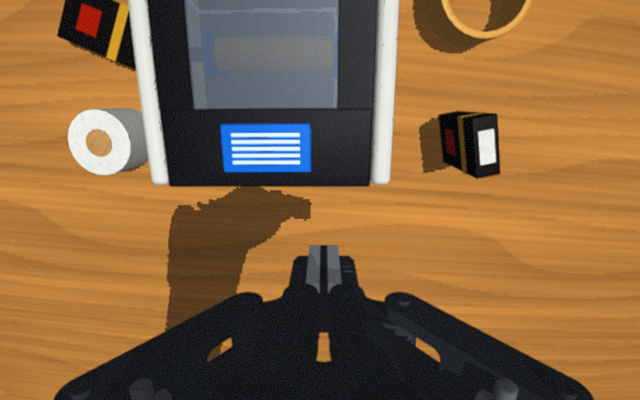

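The wrist view shows the pad centred at (266,148), and its position agrees with the other views to within 1–2 mm. I'll move over the pad and down to about 15 mm above it.

Call:
step_arm:
  deltas: [21,-21,0,0,21,-21,0,0,0,0,30,0,0,0,30,0,0,0,20,0]

```text
time: 2.55
ee_pos: [0.5449, -0.0775, 0.1489]
tcp_rot: [-3.139, -0.11, 0.005]
force: [-0.6, -0.6, 0.8]
finger_gap: -0.0001
gripper_force: 0.0
```

Call:
step_arm:
  deltas: [0,0,0,0,0,0,0,0]

```text
time: 2.75
ee_pos: [0.5462, -0.0778, 0.1515]
tcp_rot: [-3.14, -0.108, 0.0]
force: [0.3, 0.1, 0.6]
finger_gap: 0.0
gripper_force: 0.0
```

Call:
step_arm:
  deltas: [0,0,6,0,0,0,5,0,0,0,4,0,0,0,0,0,0,0,0,0]

```text
time: 3.25
ee_pos: [0.5462, -0.0777, 0.1363]
tcp_rot: [3.14, 0.107, 0.0]
force: [-0.1, -0.3, -0.2]
finger_gap: -0.0
gripper_force: 0.0
```

Call:
step_arm:
  deltas: [0,0,1,0,0,0,1,0,0,0,1,0,0,0,0,0]

```text
time: 3.65
ee_pos: [0.5463, -0.0777, 0.1335]
tcp_rot: [3.14, 0.107, 0.0]
force: [0.3, -1.0, 0.8]
finger_gap: -0.0001
gripper_force: 0.7
```

Call:
step_arm:
  deltas: [0,0,1,0,0,0,1,0,0,0,0,0]

```text
time: 3.95
ee_pos: [0.5462, -0.0778, 0.1314]
tcp_rot: [3.14, 0.107, 0.0]
force: [-1.1, 0.3, 3.0]
finger_gap: 0.0
gripper_force: 1.2
```

Call:
step_arm:
  deltas: [0,0,1,0,0,0,0.5,0,0,0,0,0]

```text
time: 4.25
ee_pos: [0.5461, -0.0778, 0.1297]
tcp_rot: [3.14, 0.107, -0.0]
force: [-2.1, 0.2, 2.7]
finger_gap: -0.0
gripper_force: 1.3
```

Call:
step_arm:
  deltas: [0,0,0.5,0,0,0,0.5,0,0,0,0,0]

```text
time: 4.55
ee_pos: [0.5461, -0.0777, 0.1287]
tcp_rot: [3.14, 0.107, -0.0]
force: [-1.5, 0.4, 2.5]
finger_gap: 0.0002
gripper_force: 1.3
```

Call:
step_arm:
  deltas: [0,0,0.5,0,0,0,0,0]

```text
time: 4.75
ee_pos: [0.5461, -0.0778, 0.1282]
tcp_rot: [3.14, 0.107, -0.0]
force: [-1.6, 0.3, 2.1]
finger_gap: -0.0004
gripper_force: 1.3
```

Call:
step_arm:
  deltas: [0,0,0.5,0,0,0,0.3,0,0,0,0,0]

```text
time: 5.05
ee_pos: [0.5461, -0.0777, 0.1277]
tcp_rot: [3.14, 0.107, -0.0]
force: [-2.8, -0.9, 4.4]
finger_gap: -0.0
gripper_force: 2.4
```

Call:
step_arm:
  deltas: [0,0,0.5,0,0,0,0,0]

```text
time: 5.25
ee_pos: [0.5461, -0.0778, 0.1276]
tcp_rot: [3.14, 0.107, -0.0]
force: [-3.2, -0.6, 5.9]
finger_gap: -0.0001
gripper_force: 3.3
```

The force is now rising at about 6 mm of travel, so I'm past the click and on the rubber stop. Now a brisk lift straight up, then back.

Call:
step_arm:
  deltas: [0,0,-20,0,0,0,-40,0,0,0,-40,0,0,0,-40,0,-20,0,-30,0]

```text
time: 5.75
ee_pos: [0.5287, -0.0785, 0.2988]
tcp_rot: [-3.139, -0.109, -0.008]
force: [1.0, 0.1, -0.1]
finger_gap: -0.0001
gripper_force: 0.0
```

Call:
step_arm:
  deltas: [-40,0,0,0,-40,0,0,0,-40,0,0,0,0,0,0,0,0,0,0,0]

```text
time: 6.25
ee_pos: [0.4066, -0.0874, 0.297]
tcp_rot: [3.139, 0.105, 0.003]
force: [0.3, 0.3, -0.9]
finger_gap: 0.0001
gripper_force: 0.0
```

```bash
python3 - <<'E'
from h import *
ims=[optics.get_image(n) for n in("top","scene")]
cv2.imwrite("pics/a.png",np.vstack([ims[0][130:290,200:520],ims[1][120:330,150:470]])[:,:,::-1])
L=[]
for n,im,b in(("top",ims[0],(340,140,410,250)),("scene",ims[1],(225,120,310,215))):
    try:
        r,_=blue(im,b);print(n,r);L.append(ray(n,r[0]))
    except ValueError: print(n,"no blue")
print("pad on z=.212:",[(c+d*(.212-c[2])/d[2]).round(3) for c,d in L])
for uv in((332,163),(406,159)): print(uv)
print(readout.get_state()["ee_pos"])
E
```

```text
top ((378.5642395019531, 213.02725219726562), (12.849926948547363, 30.69011688232422), 86.42366790771484)
scene ((268.4794616699219, 174.44522094726562), (15.215349197387695, 27.504671096801758), 69.44395446777344)
pad on z=.212: [array([ 0.575, -0.074,  0.212]), array([ 0.582, -0.077,  0.212])]
(332, 163)
(406, 159)
[ 0.40781742 -0.08703367  0.29706046]
```

View pics/a.png

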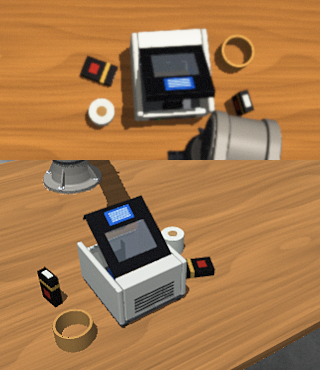

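The pictures show the hatch standing open: both views put the pad at about (0.577, -0.076, 0.212), as expected fully open. The neighbours are unmoved and the hand is clear. I'll watch for 1.5 s, then check again.

Call:
step_arm:
  deltas: [0,0,0,0,0,0,0,0,0,0,0,0,0,0,0,0,0,0,0,0]

```text
time: 6.85
ee_pos: [0.4067, -0.0872, 0.2969]
tcp_rot: [-3.14, -0.107, 0.0]
force: [0.6, 0.6, 0.5]
finger_gap: -0.0001
gripper_force: 0.0
```

Call:
step_arm:
  deltas: [0,0,0,0,0,0,0,0,0,0,0,0,0,0,0,0,0,0,0,0]

```text
time: 7.35
ee_pos: [0.4065, -0.0872, 0.297]
tcp_rot: [3.14, 0.106, 0.0]
force: [1.0, 1.3, 0.3]
finger_gap: -0.0002
gripper_force: 0.0
```

Call:
step_arm:
  deltas: [0,0,0,0,0,0,0,0,0,0,0,0,0,0,0,0,0,0,0,0]

```text
time: 7.85
ee_pos: [0.4065, -0.0872, 0.297]
tcp_rot: [3.14, 0.107, -0.0]
force: [-0.0, 0.5, 0.6]
finger_gap: 0.0001
gripper_force: 0.0
```

```bash
python3 - <<'E'
from h import *
from rig import env
p=[]
im=optics.get_image("top");r,_=blue(im,(340,140,410,250));p.append(r[0])
i2=optics.get_image("scene");r,_=blue(i2,(225,120,310,215));p.append(r[0])
d=cv2.absdiff(i2,cv2.cvtColor(cv2.imread("pics/scene0.png"),cv2.COLOR_BGR2RGB)).max(2)
print(p,"bystander/case base diff px:",[int((d[a:b,c:e]>60).sum()) for a,b,c,e in((225,268,185,215),(268,312,200,247),(215,240,337,368),(240,285,228,340))])
if abs(p[0][1]-213)<2 and abs(p[1][1]-174.4)<2: print(env.job_done())
E
```

```text
[(378.56207275390625, 213.05516052246094), (268.4794616699219, 174.44522094726562)] bystander/case base diff px: [0, 0, 0, 0]
the job is handed in; nothing more can be done
None
```

The hatch opened with one light press (about 6 N) and was still standing open after about 1.5 s with the hand clear; the printer and the items checked beside it showed no movement, and the job is handed in.

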